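# Roll the fallen pill bottle onto the grey strip

## Task

Two blue pill bottles have tipped over on the cart, one on either side of the dark strip. The cap of the larger one is not tight, so do not pick it up or squeeze it: roll it gently along the cart top until it lies at rest on the strip, lengthwise along it and centred on it. Leave the smaller bottle where it lies.

Things in the scene. Friction and masses are not known exactly. Their poses are not given: they have to be found in the camera images.
- large_bottle: Larger blue pill bottle, white cap, on its side: cylinder 48 mm across, 100 mm long (cap equally wide), 0.08-0.17 kg. Origin: mid-bottle on its axis, 24 mm up. x along it to the cap; z up at first, turns as it rolls. Starts 120-195 mm to either side of the strip, nearly parallel, way clear. Pushed from the side it rolls; let go at 0.1 m/s it stops in about 10 mm, from 0.2 in 40.
- small_bottle: Smaller blue pill bottle with a white cap, also on its side, beyond the strip from the larger: 34 mm across, 66 mm long. Origin: mid-bottle on its axis, 17 mm above the cart top; x along it to the cap. To be left alone.
- strip: Flat dark strip set flush in the white cart top (no step), 150 mm long, 36 mm wide. Origin: its centre, at cart-top height; x along its length, y across, z up. A glass jar 55 mm high stands about 130 mm from its centre off the +x end, a chrome pill splitter 23 mm high lies about 130 mm off the -x end.

How it is judged:
By the outcome, as a careful person would: the job done as asked, in the order asked, and still so for the second after the job is handed in, with the robot touching nothing.
It also fails if it takes over 37 s, if anything falls off the work surface, if the arm or the gripper's body presses on something with over 40 N, if the wrist force passes 120 N, or if a joint passes its speed limit or range.

## Robot

A 6-joint arm with a two-finger parallel gripper is mounted at the origin on the work surface. World frame = base frame: x ahead of the robot, y to its left, z up, the work surface at z = 0. Lengths are in m, angles in rad, forces in N, time in s.
With the tool pointing down it reaches from about 0.35 to 0.85 m from the base axis. Payload 8.1 kg.
Tool frame: the origin (TCP) lies midway between the tips of the shut fingers; the grasp point (between the pads) lies 19 mm behind it; z points along the fingers, y is the line along which they close (so a half turn about z gives the same grasp; the last joint's range is limited). The gripper opens to 85 mm and grips with 20 to 120 N. Pads are 22 mm wide; open, the fingers measure 114 mm over their backs; the gripper's body (76 mm by 85 mm) begins 54 mm behind the grasp point. The pads swing forward as they close: fully open they stand 13 mm farther back than shut.
Start: joints at [1.058, 0.13, 1.488, -0, 1.523, -0.085], TCP at [0.249, 0.546, 0.231] pointing down, gripper open.
Joint ranges: [-2.96, 2.96], [-0.89, 2.26], [0.02, 2.5], [-1.34, 4.48], [0, 2.73], [-2.66, 2.66]. Speed limits (rad/s): [2.39, 2.39, 2.79, 3.14, 3.14, 3.14].

## Interface

Orientations are given as a unit quaternion [w, x, y, z].
In Python, from cell import env gives the robot as it stands.
- The arm moves only by the shell command python3 -m handwheel 'ROWS' [FORCE]. ROWS is JSON, a list of rows, each an object with "translation": the shift along the tool's x, y, z in units of 200 mm (1.0 is 200 mm), a list of three; "rotation": the turn, a rotation vector about the tool's x, y, z in units of 180 degrees (1.0 is 180 degrees), a list of three; "hand": the closure, from -1 (fully open) to 1 (shut). In form: [{"translation": [dx, dy, dz], "rotation": [rx, ry, rz], "hand": hand}, ...]. A call has 1 to 12 rows; each row is the pose to reach, as a shift and turn from the pose commanded when the call began, along the tool's axes at that moment, turning the shorter way round; what a row does not reach only later rows make up. A row lasts 1/12 s, in which the tool goes at most 41.7 mm and 7.16 degrees, less where a joint would pass 70% of its speed; a pose out of reach is approached as far as the arm can. A call with a number of a shift or a turn outside -1 to 1 is refused whole. A call with a gripper value outside its range is refused whole. The fingers move at their own pace and stop on an object; FORCE is the grip in N (left out, the last holds). Time passes only in rows, so rows that repeat a pose let the fingers close. It gives the time, the measured TCP pose, the force, the opening and the grip force at its end, in the units of the state.
- env.read_state(): the state, without advancing time (a new reading comes with each control period).
- env.read_camera(name): name is "scene" or "top" or "wrist"; returns (picture, depth): 384x512x3 uint8, red, green, blue; 384x512 float32, m along the optical axis (not along the pixel's ray), 0 where there is no reading.
- env.camera_model(name): a dict with "camera_matrix" (3x3 intrinsics, pixels), "rvec" (rotation vector, rad) and "tvec" (3), from world to camera coordinates, as OpenCV has them. Camera axes: x right, y down, z forward; pixel columns grow to the right and rows downward; lengths in m; the calibration is good to about 2 mm. A picture is of the moment at which its call begins: read the wrist's pose just before it. camera_model takes no time and is no camera call; for the wrist camera it gives the pose at the moment of the call.
- env.close_job(): hands the job in; it is judged then, once.
The state is a dict: "clock": time; "q": joint angles; "dq": joint speeds; "effort": joint torques, N m; "ee_pos": TCP position; "tool_rot": TCP orientation; "force": force on the tool from outside, world axes, zero at the start; "ft_torque": the same for the moment, N m; "finger_gap": finger opening in m; "grasp_force": force on a finger pad.
Only numpy, scipy, OpenCV 4.12 (cv2) and the standard library are available. Lean on these libraries where they do the work, as an engineer would, in place of code of your own. Each camera call takes 0.05 s, during which the arm holds its last target. There are 200 camera calls.

## Working session

There is one attempt and no reset: what is moved stays moved. The work goes in short steps, Python scripts to look and compute and a shell command to move; the robot and the scene stay as the last step left them, time stands still between calls to the robot, and variables do not carry over. Pictures are saved under pics/ and viewed, at most 10 in all, crops included, and the job is handed in when it is done.

```bash
mkdir -p pics; ls; cat > h.py <<'E'
import cv2,numpy as np
from cell import env
def cam(n):
    m=env.camera_model(n);K=np.array(m["camera_matrix"],float);R=cv2.Rodrigues(np.array(m["rvec"],float))[0];t=np.array(m["tvec"],float).ravel()
    return K,R,t
def ray(c,uv,z):
    K,R,t=c;uv=np.atleast_2d(uv).astype(float)
    d=(np.linalg.inv(K)@np.c_[uv,np.ones(len(uv))].T).T@R;o=-R.T@t
    return o+d*((z-o[2])/d[:,2])[:,None]
def cloud(c,dep):
    K,R,t=c;v,u=np.indices(dep.shape);p=np.stack([(u-K[0,2])/K[0,0]*dep,(v-K[1,2])/K[1,1]*dep,dep],-1)
    return (p-t)@R
E
python3 - <<'E'
from h import *
s=env.read_state();print(s)
for n in ("top","scene"):
    p,d=env.read_camera(n);cv2.imwrite(f"pics/{n}0.png",p[:,:,::-1]);np.savez(f"{n}0.npz",p=p,d=d)
    c=cam(n);print(n,-c[1].T@c[2]);w=cloud(c,d)
    for y,x in((192,256),(300,256),(192,100)):print(w[y,x])
E
```

```text
pics
{'clock': 0.0, 'q': array([ 1.05757981e+00,  1.31175616e-01,  1.48930086e+00, -3.34770370e-05,
        1.52299416e+00, -8.53733189e-02]), 'dq': array([ 0.00061631,  0.0002644 , -0.00077818, -0.00057095, -0.00084321,
       -0.00124917]), 'effort': array([ 1.22539899e-03, -5.69390881e+01, -5.00566542e+01, -9.65839104e-05,
        1.42622300e-02,  2.57358482e-05]), 'ee_pos': array([0.24864631, 0.54543954, 0.23022395]), 'tool_rot': array([-2.60882905e-04,  2.12292842e-01,  9.77205642e-01, -9.02177425e-04]), 'force': array([-0.30687947,  0.27623211,  0.00774497]), 'ft_torque': array([-0.02214665,  0.04018969, -0.00243751]), 'grasp_force': 0.0, 'finger_gap': 0.08542277729641037}
top [0.52959288 0.01340632 0.6947451 ]
[ 5.53182561e-01  3.59799317e-02 -9.16951501e-05]
[ 0.35615185  0.03029547 -0.00445944]
[ 5.44945162e-01  3.26396928e-01 -4.13512958e-04]
scene [0.86278941 0.27018612 0.66439235]
[ 0.50723644 -0.00143083 -0.00095936]
[ 6.63814274e-01  1.22172889e-01 -3.18920288e-04]
[ 0.6804111  -0.21488057  0.0015433 ]
```

View pics/top0.png

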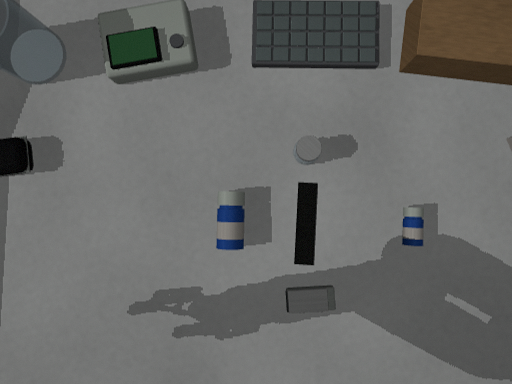

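View pics/scene0.png

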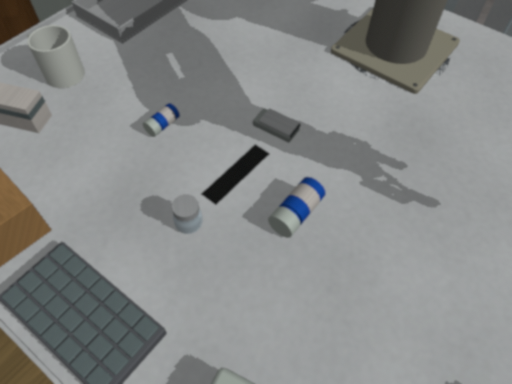

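The top view shows the large bottle at about (231,220) with its cap up, the strip at (306,223), the small bottle at (413,226), the jar at (308,149) and the splitter at (310,299). The scene view agrees with this, and the way from bottle to strip is clear.

```bash
cat >> h.py <<'E'
def measure(p,d):
    c=cam("top");out={}
    dark=(p.max(2)<30).astype(np.uint8)
    for k in cv2.findContours(dark,cv2.RETR_EXTERNAL,cv2.CHAIN_APPROX_NONE)[0]:
        r=cv2.minAreaRect(k)
        if 180<r[0][1]<270 and 280<r[0][0]<340 and cv2.contourArea(k)>300:
            b=ray(c,cv2.boxPoints(r),0)[:,:2]; out["strip"]=cv2.minAreaRect((b*1000).astype(np.float32))
    w=cloud(c,d)
    hsv=cv2.cvtColor(p,cv2.COLOR_RGB2HSV);blue=((hsv[...,0]>105)&(hsv[...,0]<130)&(hsv[...,1]>150)&(p[...,2]>60)).astype(np.uint8)
    for nm,zmin,zmax,a,b in(("large",.006,.06,150,372),("small",.006,.045,372,460)):
        m=(w[...,2]>zmin)&(w[...,2]<zmax);m[:180]=0;m[258:]=0;m[:,:a]=0;m[:,b:]=0
        n,l,st,ce=cv2.connectedComponentsWithStats(m.astype(np.uint8))
        if n<2: continue
        # component with most blue pixels
        i=max(range(1,n),key=lambda j:(blue[l==j]).sum());q=w[l==i]
        zt=q[:,2].max();top=q[q[:,2]>np.percentile(q[:,2],98)-.004]
        r=cv2.minAreaRect((q[:,:2]*1000).astype(np.float32))
        out[nm]=dict(ztop=np.percentile(q[:,2],98),rect=r,ridge=cv2.minAreaRect((top[:,:2]*1000).astype(np.float32)),n=len(q),
          line=cv2.fitLine((top[:,:2]*1000).astype(np.float32),cv2.DIST_HUBER,0,.01,.01).ravel())
    return out
E
python3 - <<'E'
from h import *
f=np.load("top0.npz")
for k,v in measure(f["p"],f["d"]).items():print(k,v)
w=cloud(cam("top"),f["d"]);print(w[149,308],w[299,310])
# scene cross-check
g=np.load("scene0.npz");c=cam("scene");w=cloud(c,g["d"])
m=(w[...,2]>.035)&(w[...,2]<.055);m[:170]=0;m[240:]=0;m[:,:260]=0;m[:,335:]=0
print("scene ridge",m.sum(),cv2.minAreaRect((w[m][:,:2]*1000).astype(np.float32)),np.percentile(w[m][:,2],98))
dk=(g["p"].max(2)<30).astype(np.uint8);dk[:140]=0;dk[210:]=0;dk[:,:195]=0;dk[:,275:]=0
k=max(cv2.findContours(dk,0,1)[0],key=cv2.contourArea)
print("scene strip",cv2.minAreaRect((ray(c,k.reshape(-1,2),0)[:,:2]*1000).astype(np.float32)))
s=env.read_state();from scipy.spatial.transform import Rotation as R
q=s["tool_rot"];print(R.from_quat([q[1],q[2],q[3],q[0]]).as_matrix().round(3))
E
```

```text
strip ((498.9576416015625, -56.156455993652344), (34.37668228149414, 147.8680419921875), 88.30461120605469)
large {'ztop': np.float64(0.048512202351769125), 'rect': ((502.8517150878906, 78.96435546875), (99.95155334472656, 47.451271057128906), 0.8650566339492798), 'ridge': ((502.4587707519531, 79.45487213134766), (99.26709747314453, 27.5679874420166), 1.5975003242492676), 'n': 1552, 'line': array([9.9996966e-01, 7.7906256e-03, 5.0131287e+02, 7.8562019e+01],
      dtype=float32)}
small {'ztop': np.float64(0.03489571281749195), 'rect': ((501.3226318359375, -241.7643280029297), (65.75177764892578, 34.29015350341797), 0.3521503210067749), 'ridge': ((501.3587341308594, -241.7798614501953), (22.52520179748535, 66.02352905273438), 88.461181640625), 'n': 793, 'line': array([ 9.9952370e-01, -3.0859875e-02,  5.0071664e+02, -2.4223169e+02],
      dtype=float32)}
[ 0.62678134 -0.05187692  0.05483634] [ 0.36838288 -0.06452141  0.0241412 ]
scene ridge 1338 ((500.0052490234375, 80.25772857666016), (102.52225494384766, 42.639122009277344), 0.49027305841445923) 0.04905172444043389
scene strip ((497.6159973144531, -55.57559585571289), (28.668365478515625, 142.03932189941406), 88.35684967041016)
[[-0.91   0.415 -0.001]
 [ 0.415  0.91  -0.001]
 [ 0.    -0.002 -1.   ]]
```

The measurements agree across both views:
- **Bottle:** axis centre (502, 79) mm, angle about +0.8°, top at 48 mm.
- **Strip:** centre (499, -56) mm, angle about -1.8°.

I'll push from the +y side with half-open fingers, lined up along the bottle. First comes the approach, high up.

```bash
python3 -m handwheel '[{"translation":[-0.05,-0.03,0],"rotation":[0,0,0.02],"hand":-0.4},{"translation":[-0.13,-0.09,0],"rotation":[0,0,0.05],"hand":-0.4},{"translation":[-0.23,-0.15,0],"rotation":[0,0,0.085],"hand":-0.4},{"translation":[-0.34,-0.22,0],"rotation":[0,0,0.12],"hand":-0.4},{"translation":[-0.45,-0.29,0],"rotation":[0,0,0.155],"hand":-0.4},{"translation":[-0.56,-0.37,0],"rotation":[0,0,0.19],"hand":-0.4},{"translation":[-0.67,-0.44,0],"rotation":[0,0,0.225],"hand":-0.4},{"translation":[-0.77,-0.5,0],"rotation":[0,0,0.26],"hand":-0.4},{"translation":[-0.86,-0.56,0],"rotation":[0,0,0.295],"hand":-0.4},{"translation":[-0.93,-0.61,0],"rotation":[0,0,0.325],"hand":-0.4},{"translation":[-0.98,-0.64,0],"rotation":[0,0,0.345],"hand":-0.4},{"translation":[-1,-0.65,0],"rotation":[0,0,0.36],"hand":-0.4}]'
python3 - <<'E'
from h import *
from scipy.spatial.transform import Rotation as R
s=env.read_state();q=s["tool_rot"];M=R.from_quat([q[1],q[2],q[3],q[0]]).as_matrix()
print(M.round(4),s["ee_pos"],s["finger_gap"],s["q"])
print("to (0.502,0.150,0.09):",(M.T@(np.array([.502,.150,.09])-s["ee_pos"])/.2).round(3))
E
```

```text
clock: 1.1
ee_pos: [0.3777, 0.343, 0.2309]
tool_rot: [0.0, 0.705, 0.709, -0.0]
force: [-1.1, -0.2, 0.5]
finger_gap: 0.0596
grasp_force: 0.0
[[-6.8e-03  1.0e+00 -3.0e-04]
 [ 1.0e+00  6.8e-03 -9.0e-04]
 [-9.0e-04 -3.0e-04 -1.0e+00]] [0.37766716 0.34298354 0.23087891] 0.0595690814036243 [ 6.37165820e-01 -1.13300073e-01  1.73404773e+00 -5.39575891e-04
  1.52164944e+00  6.30439033e-01]
to (0.502,0.150,0.09): [-0.968  0.615  0.705]
```

```bash
python3 -m handwheel '[{"translation":[-0.05,0.03,0.03],"rotation":[0,0,0],"hand":-0.4},{"translation":[-0.14,0.09,0.09],"rotation":[0,0,0],"hand":-0.4},{"translation":[-0.24,0.15,0.16],"rotation":[0,0,0],"hand":-0.4},{"translation":[-0.35,0.22,0.24],"rotation":[0,0,0],"hand":-0.4},{"translation":[-0.46,0.29,0.33],"rotation":[0,0,0],"hand":-0.4},{"translation":[-0.57,0.36,0.41],"rotation":[0,0,0],"hand":-0.4},{"translation":[-0.68,0.43,0.49],"rotation":[0,0,0],"hand":-0.4},{"translation":[-0.78,0.5,0.56],"rotation":[0,0,0],"hand":-0.4},{"translation":[-0.86,0.55,0.62],"rotation":[0,0,0],"hand":-0.4},{"translation":[-0.92,0.585,0.67],"rotation":[0,0,0],"hand":-0.4},{"translation":[-0.95,0.605,0.7],"rotation":[0,0,0],"hand":-0.4},{"translation":[-0.95,0.61,0.7],"rotation":[0,0,0],"hand":-0.4}]'
python3 -m handwheel '[{"translation":[0,0,0.02],"rotation":[0,0,0],"hand":-0.4},{"translation":[0,0,0.07],"rotation":[0,0,0],"hand":-0.4},{"translation":[0,0,0.13],"rotation":[0,0,0],"hand":-0.4},{"translation":[0,0,0.2],"rotation":[0,0,0],"hand":-0.4},{"translation":[0,0,0.27],"rotation":[0,0,0],"hand":-0.4},{"translation":[0,0,0.33],"rotation":[0,0,0],"hand":-0.4},{"translation":[0,0,0.37],"rotation":[0,0,0],"hand":-0.4},{"translation":[0,0,0.39],"rotation":[0,0,0],"hand":-0.4},{"translation":[0,0,0.39],"rotation":[0,0,0],"hand":-0.4}]'
python3 - <<'E'
from h import *
s=env.read_state();print(s["ee_pos"],s["tool_rot"],s["force"])
for n in ("top","scene"):
    p,d=env.read_camera(n);np.savez(f"{n}1.npz",p=p,d=d)
    if n=="scene":cv2.imwrite(f"pics/{n}1.png",p[:,:,::-1])
E
```

```text
clock: 2.1
ee_pos: [0.5003, 0.1546, 0.0891]
tool_rot: [-0.001, 0.703, 0.711, -0.002]
force: [-0.6, 0.6, 0.3]
finger_gap: 0.0598
grasp_force: 0.0
clock: 2.85
ee_pos: [0.5002, 0.1562, 0.012]
tool_rot: [-0.001, 0.703, 0.712, -0.001]
force: [-0.4, 0.3, -0.6]
finger_gap: 0.0595
grasp_force: 0.0
[0.50024714 0.15622602 0.01204251] [-5.43082774e-04  7.02679773e-01  7.11505554e-01 -8.29896985e-04] [-0.42229739  0.32485025 -0.6430093 ]
```

View pics/scene1.png

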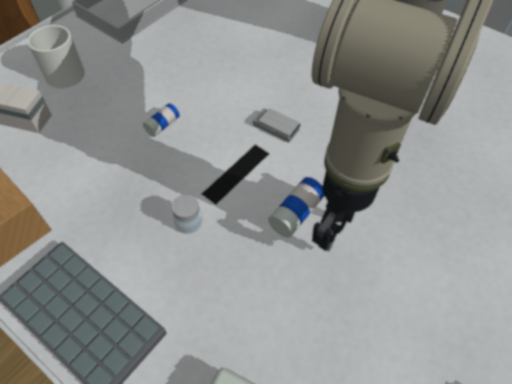

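The scene view shows the fingers down beside the bottle on its +y side, at about (325,225), with the way to the strip clear. Next is a slow approach and the start of the push.

```bash
python3 -m handwheel '[{"translation":[-0.03,0,0.01],"rotation":[0,0,0],"hand":-0.4},{"translation":[-0.07,0.01,0.02],"rotation":[0,0,0],"hand":-0.4},{"translation":[-0.11,0.01,0.02],"rotation":[0,0,0],"hand":-0.4},{"translation":[-0.14,0.01,0.02],"rotation":[0,0,0],"hand":-0.4},{"translation":[-0.16,0.01,0.02],"rotation":[0,0,0],"hand":-0.4},{"translation":[-0.175,0.01,0.02],"rotation":[0,0,0],"hand":-0.4},{"translation":[-0.19,0.01,0.02],"rotation":[0,0,0],"hand":-0.4},{"translation":[-0.205,0.01,0.02],"rotation":[0,0,0],"hand":-0.4},{"translation":[-0.22,0.01,0.02],"rotation":[0,0,0],"hand":-0.4},{"translation":[-0.235,0.01,0.02],"rotation":[0,0,0],"hand":-0.4},{"translation":[-0.25,0.01,0.02],"rotation":[0,0,0.002],"hand":-0.4},{"translation":[-0.265,0.01,0.02],"rotation":[0,0,0.002],"hand":-0.4}]'
python3 -m handwheel '[{"translation":[-0.015,0,0],"rotation":[0,0,0.001],"hand":-0.4},{"translation":[-0.03,0,0],"rotation":[0,0,0.002],"hand":-0.4},{"translation":[-0.045,0,0],"rotation":[0,0,0.003],"hand":-0.4},{"translation":[-0.06,0,0],"rotation":[0,0,0.004],"hand":-0.4},{"translation":[-0.075,0,0],"rotation":[0,0,0.005],"hand":-0.4},{"translation":[-0.09,0,0],"rotation":[0,0,0.006],"hand":-0.4},{"translation":[-0.105,0,0],"rotation":[0,0,0.007],"hand":-0.4},{"translation":[-0.12,0,0],"rotation":[0,0,0.008],"hand":-0.4},{"translation":[-0.13,0,0],"rotation":[0,0,0.008],"hand":-0.4},{"translation":[-0.135,0,0],"rotation":[0,0,0.008],"hand":-0.4},{"translation":[-0.135,0,0],"rotation":[0,0,0.008],"hand":-0.4}]'
cat > look.py <<'E'
from h import *
import sys
k=sys.argv[1];s=env.read_state();q=s["tool_rot"]
print(s["clock"],s["ee_pos"],"yaw",np.degrees(2*np.arctan2(q[2],q[1]))-90,s["force"])
g,gd=env.read_camera("scene");p,d=env.read_camera("top")
for n,i,e in(("scene",g,gd),("top",p,d)):np.savez(f"{n}{k}.npz",p=i,d=e)
cv2.imwrite(f"pics/both{k}.png",np.hstack([p[130:330,150:460],g[90:290,140:440]])[:,:,::-1])
hsv=cv2.cvtColor(g,cv2.COLOR_RGB2HSV);w=cloud(cam("scene"),gd)
b=(hsv[...,0]>105)&(hsv[...,0]<130)&(hsv[...,1]>120)&(w[...,1]>-.16)
bt=b&(w[...,2]>.03)
print("scene blue n",b.sum(),w[b].mean(0),"upper ridge",w[bt].mean(0) if bt.any() else None)
try:print(measure(p,d)["large"])
except Exception as x:print(x)
E
python3 look.py 2
```

```text
clock: 3.95
ee_pos: [0.5039, 0.103, 0.0093]
tool_rot: [0.0, 0.705, 0.709, -0.0]
force: [0.4, -0.3, 0.6]
finger_gap: 0.0598
grasp_force: 0.0
clock: 4.87
ee_pos: [0.504, 0.0759, 0.0093]
tool_rot: [0.0, 0.714, 0.7, -0.0]
force: [0.2, 0.1, -0.1]
finger_gap: 0.0599
grasp_force: 0.0
4.8667 [0.50402161 0.07594811 0.00929456] yaw -1.1220524746034926 [ 0.15489972  0.05204983 -0.10251728]
scene blue n 168 [0.52333276 0.03962314 0.06492509] upper ridge [0.52333276 0.03962314 0.06492509]
'large'
```

View pics/both2.png

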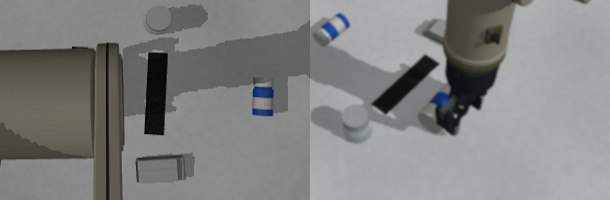

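The arm hides the top view. The scene view shows the bottle against the fingers at about (435,112) in the picture, still short of the strip. I'll push on, stop short, back off and look.

```bash
python3 -m handwheel '[{"translation":[-0.015,0,0],"rotation":[0,0,0],"hand":-0.4},{"translation":[-0.035,0,0],"rotation":[0,0,0.001],"hand":-0.4},{"translation":[-0.06,0,0],"rotation":[0,0,0.001],"hand":-0.4},{"translation":[-0.085,0,0],"rotation":[0,0,0.002],"hand":-0.4},{"translation":[-0.11,0,0],"rotation":[0,0,0.002],"hand":-0.4},{"translation":[-0.135,0,0],"rotation":[0,0,0.003],"hand":-0.4},{"translation":[-0.16,0,0],"rotation":[0,0,0.003],"hand":-0.4},{"translation":[-0.185,0,0],"rotation":[0,0,0.004],"hand":-0.4},{"translation":[-0.21,0,0],"rotation":[0,0,0.004],"hand":-0.4},{"translation":[-0.235,0,0],"rotation":[0,0,0.004],"hand":-0.4},{"translation":[-0.26,0,0],"rotation":[0,0,0.004],"hand":-0.4},{"translation":[-0.28,0,0],"rotation":[0,0,0.004],"hand":-0.4}]'
python3 -m handwheel '[{"translation":[-0.02,0,0],"rotation":[0,0,0],"hand":-0.4},{"translation":[-0.04,0,0],"rotation":[0,0,0],"hand":-0.4},{"translation":[-0.06,0,0],"rotation":[0,0,0],"hand":-0.4},{"translation":[-0.075,0,0],"rotation":[0,0,0],"hand":-0.4},{"translation":[-0.085,0,0],"rotation":[0,0,0],"hand":-0.4},{"translation":[-0.09,0,0],"rotation":[0,0,0],"hand":-0.4},{"translation":[-0.09,0,0],"rotation":[0,0,0],"hand":-0.4}]'
python3 -m handwheel '[{"translation":[0.05,0,0],"rotation":[0,0,0],"hand":-0.4},{"translation":[0.15,0,0],"rotation":[0,0,0],"hand":-0.4},{"translation":[0.27,0,0],"rotation":[0,0,0],"hand":-0.4},{"translation":[0.4,0,0],"rotation":[0,0,0],"hand":-0.4},{"translation":[0.53,0,0],"rotation":[0,0,0],"hand":-0.4},{"translation":[0.66,0,0],"rotation":[0,0,0],"hand":-0.4},{"translation":[0.79,0,0],"rotation":[0,0,0],"hand":-0.4},{"translation":[0.9,0,0],"rotation":[0,0,0],"hand":-0.4},{"translation":[0.97,0,0],"rotation":[0,0,0],"hand":-0.4},{"translation":[1,0,0],"rotation":[0,0,0],"hand":-0.4},{"translation":[1,0,0],"rotation":[0,0,0],"hand":-0.4}]'
python3 look.py 3
```

```text
clock: 5.97
ee_pos: [0.5029, 0.0196, 0.0093]
tool_rot: [0.0, 0.718, 0.696, -0.0]
force: [-0.4, 0.4, 0.8]
finger_gap: 0.0596
grasp_force: 0.0
clock: 6.55
ee_pos: [0.5024, 0.002, 0.0093]
tool_rot: [-0.0, 0.718, 0.696, 0.0]
force: [0.6, 1.0, 0.4]
finger_gap: 0.0598
grasp_force: 0.0
clock: 7.47
ee_pos: [0.5085, 0.2034, 0.0093]
tool_rot: [-0.0, 0.718, 0.696, 0.0]
force: [-0.1, -0.1, -0.1]
finger_gap: 0.0597
grasp_force: 0.0
7.4667 [0.50853172 0.20339457 0.00926147] yaw -1.7177453018729238 [-0.10707789 -0.13882975 -0.10978021]
scene blue n 507 [ 0.49686931 -0.0275055   0.04505101] upper ridge [ 0.49663852 -0.02876691  0.04686766]
{'ztop': np.float64(0.048678586145314985), 'rect': ((503.425537109375, -38.31428909301758), (100.27108764648438, 47.71393966674805), 0.007904906757175922), 'ridge': ((503.4024658203125, -38.752113342285156), (27.7392635345459, 100.13871002197266), 89.2433853149414), 'n': 1586, 'line': array([ 9.9993116e-01,  1.1731928e-02,  5.0245483e+02, -3.8446796e+01],
      dtype=float32)}
```

View pics/both3.png

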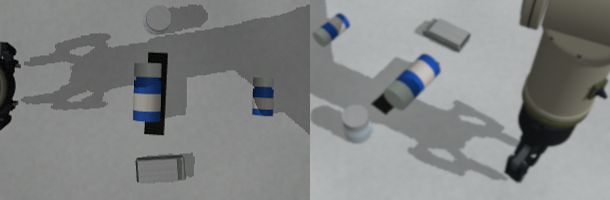

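Bottle at (503, -38) mm with an angle near 0°. The picture shows it overlapping the left edge of the strip. It has 18 mm left to go. Last time the bottle stopped 40 mm ahead of the TCP, so I'll repeat the same slow-down and end at TCP y ≈ -0.016.

```bash
python3 -m handwheel '[{"translation":[-0.05,0,0],"rotation":[0,0,0],"hand":-0.4},{"translation":[-0.15,0,0],"rotation":[0,0,0],"hand":-0.4},{"translation":[-0.27,0,0],"rotation":[0,0,0],"hand":-0.4},{"translation":[-0.4,0,0],"rotation":[0,0,0],"hand":-0.4},{"translation":[-0.52,0,0],"rotation":[0,0,0],"hand":-0.4},{"translation":[-0.63,0,0],"rotation":[0,0,0],"hand":-0.4},{"translation":[-0.72,0,0],"rotation":[0,0,0],"hand":-0.4},{"translation":[-0.79,0,0],"rotation":[0,0,0],"hand":-0.4},{"translation":[-0.84,0,0],"rotation":[0,0,0],"hand":-0.4},{"translation":[-0.87,0,0],"rotation":[0,0,0],"hand":-0.4},{"translation":[-0.88,0,0],"rotation":[0,0,0],"hand":-0.4}]'
python3 -m handwheel '[{"translation":[-0.02,0,0],"rotation":[0,0,0],"hand":-0.4},{"translation":[-0.04,0,0],"rotation":[0,0,0],"hand":-0.4},{"translation":[-0.06,0,0],"rotation":[0,0,0],"hand":-0.4},{"translation":[-0.08,0,0],"rotation":[0,0,0],"hand":-0.4},{"translation":[-0.1,0,0],"rotation":[0,0,0],"hand":-0.4},{"translation":[-0.12,0,0],"rotation":[0,0,0],"hand":-0.4},{"translation":[-0.14,0,0],"rotation":[0,0,0],"hand":-0.4},{"translation":[-0.16,0,0],"rotation":[0,0,0],"hand":-0.4},{"translation":[-0.18,0,0],"rotation":[0,0,0],"hand":-0.4},{"translation":[-0.195,0,0],"rotation":[0,0,0],"hand":-0.4},{"translation":[-0.205,0,0],"rotation":[0,0,0],"hand":-0.4},{"translation":[-0.21,0,0],"rotation":[0,0,0],"hand":-0.4}]'
python3 -m handwheel '[{"translation":[0,0,0],"rotation":[0,0,0],"hand":-0.4},{"translation":[0.03,0,0],"rotation":[0,0,0],"hand":-0.4},{"translation":[0.1,0,0],"rotation":[0,0,0],"hand":-0.4},{"translation":[0.2,0,0],"rotation":[0,0,0],"hand":-0.4},{"translation":[0.32,0,0],"rotation":[0,0,0],"hand":-0.4},{"translation":[0.45,0,0],"rotation":[0,0,0],"hand":-0.4},{"translation":[0.58,0,0],"rotation":[0,0,0],"hand":-0.4},{"translation":[0.71,0,0],"rotation":[0,0,0],"hand":-0.4},{"translation":[0.84,0,0],"rotation":[0,0,0],"hand":-0.4},{"translation":[0.93,0,0],"rotation":[0,0,0],"hand":-0.4},{"translation":[0.98,0,0],"rotation":[0,0,0],"hand":-0.4},{"translation":[1,0,0],"rotation":[0,0,0],"hand":-0.4}]'
python3 look.py 4; python3 - <<'E'
from h import *
for k in "034":
    f=np.load(f"top{k}.npz");m=measure(f["p"],f["d"])["small"];print(m["rect"])
E
```

```text
clock: 8.48
ee_pos: [0.5029, 0.0246, 0.0093]
tool_rot: [0.0, 0.719, 0.695, -0.0]
force: [-0.2, -0.1, -0.7]
finger_gap: 0.0595
grasp_force: 0.0
clock: 9.48
ee_pos: [0.5018, -0.0161, 0.0093]
tool_rot: [0.0, 0.718, 0.696, -0.0]
force: [-0.1, 0.4, 0.2]
finger_gap: 0.0598
grasp_force: 0.0
clock: 10.48
ee_pos: [0.5079, 0.1859, 0.0093]
tool_rot: [-0.0, 0.718, 0.696, 0.0]
force: [0.1, 0.5, 0.2]
finger_gap: 0.0596
grasp_force: 0.0
10.4833 [0.50791837 0.1859291  0.00931166] yaw -1.7104298661941755 [0.07343291 0.52230455 0.163007  ]
scene blue n 561 [ 0.4934897  -0.04744996  0.04048282] upper ridge [ 0.49550561 -0.04948667  0.04524871]
{'ztop': np.float64(0.04883443727427801), 'rect': ((503.2602233886719, -58.99559020996094), (47.78195571899414, 100.07795715332031), 89.71372985839844), 'ridge': ((503.2587890625, -59.116233825683594), (98.76869201660156, 27.254894256591797), 1.234790563583374), 'n': 1592, 'line': array([ 9.9994427e-01, -1.0557484e-02,  5.0179184e+02, -5.8835911e+01],
      dtype=float32)}
((501.3226318359375, -241.7643280029297), (65.75177764892578, 34.29015350341797), 0.3521503210067749)
((501.4066467285156, -242.30172729492188), (34.54890823364258, 65.80768585205078), 89.65741729736328)
((501.4019775390625, -242.1399383544922), (65.70568084716797, 34.163780212402344), 0.05994262546300888)
```

View pics/both4.png

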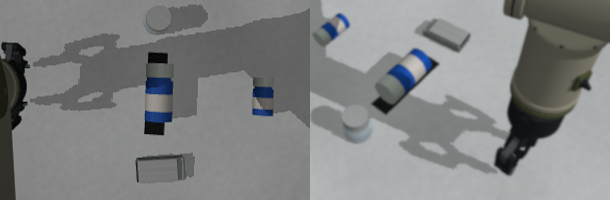

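The bottle now lies on the strip but about 3 mm past its centreline. The picture shows black on both ends, and the small bottle has not moved. I'll check the offset with a cylinder fit to the depth points from both cameras, which takes no robot time.

```bash
cat > fit.py <<'E'
from h import *
import sys
from scipy.optimize import least_squares
k=sys.argv[1];yc=float(sys.argv[2])
P={}
for n in("top","scene"):
    f=np.load(f"{n}{k}.npz");q=cloud(cam(n),f["d"]).reshape(-1,3)
    q=q[(abs(q[:,0]-.502)<.043)&(abs(q[:,1]-yc)<.034)&(q[:,2]>.012)&(q[:,2]<.055)];P[n]=q
for n,q in list(P.items())+[("both",np.vstack(list(P.values())))]:
    g=lambda v:np.hypot((q[:,1]-v[0]-v[1]*(q[:,0]-.5))*np.cos(v[1]),q[:,2]-v[2])-.024
    r=least_squares(g,[yc,0,.024],loss="soft_l1",f_scale=.001)
    print(n,len(q),"y@x=.5",r.x[0].round(4),"deg",np.degrees(r.x[1]).round(2),"z",r.x[2].round(4),"rms",np.sqrt(np.mean(r.fun**2)).round(4))
E
python3 fit.py 0 .079; python3 fit.py 3 -.038; python3 fit.py 4 -.058
python3 - <<'E'
from h import *
for n,y0,y1,x0,x1 in(("top",180,268,280,340),("scene",140,210,195,275)):
    g=np.load(f"{n}0.npz");m=(g["p"].max(2)<55).astype(np.uint8);m[:y0]=0;m[y1:]=0;m[:,:x0]=0;m[:,x1:]=0
    k=max(cv2.findContours(m,0,1)[0],key=cv2.contourArea);print(n,cv2.minAreaRect((ray(cam(n),k.reshape(-1,2),0)[:,:2]*1000).astype(np.float32)))
E
```

```text
top 1334 y@x=.5 0.0793 deg 0.72 z 0.0232 rms 0.0012
scene 1300 y@x=.5 0.0801 deg 0.56 z 0.0235 rms 0.0012
both 2634 y@x=.5 0.0797 deg 0.67 z 0.0234 rms 0.0012
top 1360 y@x=.5 -0.0386 deg 0.07 z 0.0233 rms 0.0013
scene 1188 y@x=.5 -0.0379 deg -0.04 z 0.0234 rms 0.0012
both 2548 y@x=.5 -0.0382 deg 0.05 z 0.0234 rms 0.0013
top 1364 y@x=.5 -0.0592 deg -0.43 z 0.0233 rms 0.0012
scene 1168 y@x=.5 -0.0585 deg -0.5 z 0.0235 rms 0.0013
both 2532 y@x=.5 -0.0589 deg -0.44 z 0.0234 rms 0.0013
top ((499.0107421875, -56.25559997558594), (35.2170295715332, 148.43887329101562), 88.48912048339844)
scene ((497.36785888671875, -55.75369644165039), (31.620634078979492, 145.45230102539062), 88.60282897949219)
```

Both cameras give the bottle 3 mm off the strip's centreline and 1° off parallel, with its middle about 4 mm from the strip's lengthwise. It is at rest, the arm is well clear and the small bottle is untouched. Another nudge couldn't reliably improve on that, so I'm handing in.

```bash
python3 -c "
from cell import env
print(env.close_job())"
```

```text
the job is handed in; nothing more can be done
None
```

The large bottle was rolled, never gripped, and lies at rest on the strip about 3 mm off its centreline, 4 mm off centre lengthwise and 1° off parallel; the small bottle was not moved, and the job was handed in at about 10.6 s with the arm clear.

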